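# Unlock the hob with its sticky key switch and hold the key turned

## Robot

A 6-joint arm with a two-finger parallel gripper is mounted at the origin on the work surface. World frame = base frame: x ahead of the robot, y to its left, z up, the work surface at z = 0. Lengths are in m, angles in degrees, forces in N, time in s.
With the tool pointing down it reaches from about 0.4 to 0.825 m from the base axis. Payload 7 kg.
Tool frame: the origin (TCP) lies midway between the tips of the shut fingers; the grasp point (between the pads) lies 19 mm behind it (hold_point_z is the distance from the TCP to the grasp point, in m); z points along the fingers, y is the line along which they close (so a half turn about z gives the same grasp; the last joint's range is limited). The gripper opens to 88 mm and grips with 3 to 60 N. Pads are 19 mm wide; open, the fingers measure 130 mm over their backs; the gripper's body (78 mm by 193 mm) begins 47 mm behind the grasp point.
Start: joints at [87.267, 20.546, 0.682, 0, -70.136, -16.507], TCP at [0.222, 0.637, 0.227] pointing down, gripper open.
Joint ranges: [-176.03, 176.03], [-82.01, 121.73], [-58.28, 71.71], [-173.87, 95.51], [-174.79, -0.11], [-173.66, 173.66]. Speed limits (degrees/s): [136.94, 136.94, 172.46, 180, 180, 180].

## Interface

Orientations are given as [roll, pitch, yaw] about the fixed x, y, z axes, in that order (R = Rz(yaw) Ry(pitch) Rx(roll)).
In Python, from plant import get_state, capture, close_job, hold_point_z gives the robot as it stands.
- The arm moves only by the shell command python3 -m inch 'ROWS' [FORCE]. ROWS is text: rows parted by semicolons, each of 5 numbers parted by spaces: the shift along the tool's x, y, z normalised to -1 to 1, where 1 is 0.15 m, then the turn about the tool's z normalised to -1 to 1, where 1 is 360 degrees, then the opening, from 0 (shut) to 1 (fully open). In form: tx ty tz spin grip; .... A call has exactly 8 rows; each row shifts and turns the commanded pose from where the row before left it, along the tool's axes as they then stand; what a row does not reach is not made up. A row lasts 1/8 s, in which the tool goes at most 62.5 mm and 10.7 degrees, less where a joint would pass 70% of its speed; a pose out of reach is approached as far as the arm can. A call with a number of a shift or a turn outside -1 to 1 is refused whole. A call with a gripper value outside its range is refused whole. The fingers move at their own pace and stop on an object; FORCE is the grip in N (left out, the last holds). Time passes only in rows, so rows that do not move let the fingers close, or fill a call up. It gives the time, the measured TCP pose, the force, the opening and the grip force at its end, in the units of the state.
- get_state(): the state, without advancing time (a new reading comes with each control period).
- capture(name): name is "side" or "top"; returns a dict with "color" (384x512x3 uint8, blue, green, red), "mtx" (3x3 intrinsics, pixels), "R" (3x3) and "t" (3): a world point X has camera coordinates R X + t. Camera axes: x right, y down, z forward; pixel columns grow to the right and rows downward; lengths in m; the calibration is good to about 2 mm. A picture is of the moment at which its call begins. There is no depth.
- close_job(): hands the job in; it is judged then, once.
The state is a dict: "time_s": time; "joints": joint angles; "qd": joint speeds; "joint_torque": joint torques, N m; "tcp_pos": TCP position; "eef_rot": TCP orientation; "contact_force": force on the tool from outside, world axes, zero at the start; "moment": the same for the moment, N m; "gripper_width": finger opening in m; "gripper_force": force on a finger pad.
Only numpy, scipy, OpenCV 4.12 (cv2) and the standard library are available. Lean on these libraries where they do the work, as an engineer would, in place of code of your own. Each camera call takes 0.05 s, during which the arm holds its last target. There are 200 camera calls.

## Task

The hob only wakes up while its spring-return key switch is held on: take the key with the square bow out of the wooden key block, put it in the keyway of the steel switch box and, with the switch still unturned, wiggle it past the sticky pins until its collar sits down on the cylinder. Then turn it a quarter turn clockwise to the stop and finish while still gripping the key and holding it fully turned, as the switch springs back if let go. Leave the other two keys, the spice jar, the tumbler and the pepper mill where they stand.

Things in the scene. Friction and masses are not known exactly. Their poses are not given: they have to be found in the camera images.
- square_key: The key to use, plain steel, 0.05 to 0.09 kg, upright in any one slot of the key block. Bow: flat plate 38 mm square (y, z), 10 mm thick (own x), 6 to 44 mm above the origin; grip it across its thickness. Below it a round collar 28 mm across, 6 mm high, then the blade. Origin: centre of the collar's underside, z up to the bow. It fits the keyway either way round (half turn).
- key_grip (a point): About the centre of the square bow, on the key's axis 26 mm above the collar's underside; axes as square_key.
- key_tip (a point): Point of the square key's blade, 30 mm below the collar's underside. The blade is 16 mm wide (key's y) by 5 mm thick (key's x), straight for the upper 25 mm; the last 5 mm is a blunt V-shaped point with flanks 32 degrees from level, 3 mm thick.
- key_block: Dark wooden block, 60 mm (own x) by 205 mm (own y), 45 mm high, fixed. Three slots in a row along its y at -66, 0 and +66 mm, 8 by 19 mm and 36 mm deep, hold three keys; each collar rests on the top face, blade and bow width along the block's y. Origin: centre of the underside.
- switch_box: Steel hob switch box, 110 mm (own x) by 130 mm (own y), 58 mm high, fixed; on its top centre an aluminium bezel (37 mm inside, 56 mm outside, top 63 mm above the worktop) round the turning cylinder. Origin: centre of the underside. Black marks round the bezel lie on own y (keyway at rest) and own x (keyway turned).
- keyway (a point): Centre of the keyway's mouth in the flat top face of the dark steel lock cylinder, on its axis, 62 mm above the worktop; turns with the cylinder. z up, y along the keyway's length. The keyway is 18.5 mm long (y), 7.5 mm wide (x), 36 mm deep. When the key is home its collar rests on this face.
- pins (a point): Point inside the keyway, on the axis between two sticky brass pins some 4.5 mm proud, one from each end: on the +y end 11 mm below the mouth, on the -y end 18 mm below. Each slides outwards under some 6 N sideways. Straight down the key jams (30 N or more on the second pin); rocking it 1 to 2 mm to and fro along the keyway (y) while pressing frees it.
- cylinder (a joint): Turn of the lock cylinder in rad: 0 at rest (keyway along the switch box's y), grows clockwise seen from above, stop at 1.5 (a quarter turn). A spring turns it back: about 0.025 N m at rest, 0.115 N m at the stop. The key has some 0.15 rad of play in the keyway, so the gripper turns about 1.65 rad.
- round_key: Another key, not to be used: same blade and collar, bow a round disc 42 mm across and 10 mm thick. Stands in the key block; origin as for the square key.
- narrow_key: Another key, not to be used: same blade and collar, bow a narrow bar 18 mm wide, 10 mm thick, its top 48 mm above the collar's underside. Stands in the key block; origin as for the square key.
- spice_jar: Glass spice jar with steel cap, 42 mm across, 85 mm tall, bystander; it stands near the middle, between the key block and the switch box. Origin: centre of the underside.
- tumbler: Blue ceramic tumbler, 68 mm across the rim, 85 mm tall, bystander. Origin: centre of the underside.
- pepper_mill: Dark wooden pepper mill, 54 mm across, 130 mm tall, bystander. Origin: centre of the underside.
Mind the look-alikes: they are no part of the job. What is shaped like the square_key but blue is not meant.

How it is judged:
By the outcome, as a careful person would: the job done as asked, in the order asked, and still so for the second after the job is handed in, while the arm keeps its last pose, push and grip.
It also fails if it takes over 51 s, if anything falls off the work surface, if the arm or the gripper's body presses on something with over 40 N, if the wrist force passes 120 N, or if a joint passes its speed limit or range.

## Working session

There is one attempt and no reset: what is moved stays moved. The work goes in short steps, Python scripts to look and compute and a shell command to move; the robot and the scene stay as the last step left them, time stands still between calls to the robot, and variables do not carry over. Pictures are saved under pics/ and viewed, at most 10 in all, crops included, and the job is handed in when it is done.

```bash
mkdir -p pics; ls; python3 - <<'E'
from plant import *
import cv2,numpy as np
print(get_state(),hold_point_z)
for n in("top","side"):
    c=capture(n);cv2.imwrite(f"pics/{n}0.png",c["color"]);np.savez(f"{n}.npz",**c);print(n,c["mtx"],c["R"],c["t"],-c["R"].T@c["t"])
E
```

```text
pics
{'time_s': 0.0, 'joints': array([ 8.72658488e+01,  2.05897984e+01,  6.33434664e-01, -2.07307986e-02,
       -7.01377183e+01, -1.65057216e+01]), 'qd': array([-0.04475449,  0.00955738, -0.0326121 , -0.00509965, -0.07323332,
        0.00184537]), 'joint_torque': array([-3.15200650e-04, -5.82704079e+01,  2.93067098e+01,  6.99781626e+00,
        6.93427603e-03, -1.61124613e-04]), 'tcp_pos': array([0.22230122, 0.63680611, 0.22563669]), 'eef_rot': array([ 1.79904258e+02, -8.04710071e-03, -1.92469256e+01]), 'contact_force': array([-0.08199268, -0.15411539, -0.43197573]), 'moment': array([-0.03700332, -0.00785169, -0.01133218]), 'gripper_force': 0.0, 'gripper_width': 0.08784238645756222} 0.0188
top [[416.31124524   0.         253.68550565]
 [  0.         416.31124524 192.58275085]
 [  0.           0.           1.        ]] [[ 0.01342577 -0.99986595 -0.00937175]
 [-0.99377594 -0.01230626 -0.11071556]
 [ 0.11058539  0.01079986 -0.99380795]] [-0.02260802  0.55690377  0.87013134] [ 0.45751729 -0.02514888  0.92618948]
side [[399.39141395   0.         256.25189969]
 [  0.         399.39141395 198.54901321]
 [  0.           0.           1.        ]] [[ 0.80559718 -0.59209987 -0.02075878]
 [-0.37238774 -0.47878822 -0.79504038]
 [ 0.46080425  0.64821261 -0.60620117]] [-0.43063865  0.27654809  0.70011161] [ 0.12729    -0.57639429  0.63533584]
```

View pics/top0.png

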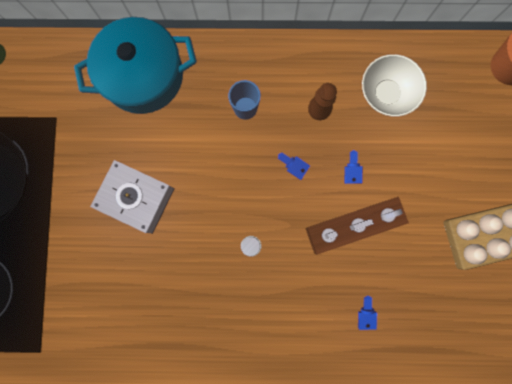

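View pics/side0.png

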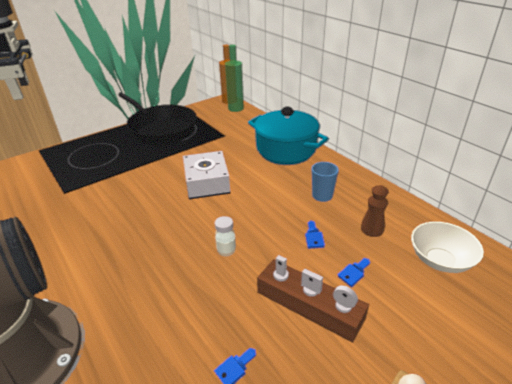

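Top view: the block is at about (357,226) with keys at (329,235), (359,225) and (390,215). The switch is at (130,196), and the spice jar's cap is at (251,246).

What could be taken for the square key, by side-view pixel:
- Steel keys in the block: (281,267), which looks narrow; (312,283), which looks square; (345,297), which looks round.
- Blue look-alikes lying on the worktop: (315,236), (355,271) and (235,367).

By the description I choose the middle steel key, and I'll check it in a close crop.

```bash
python3 - <<'E'
import cv2,numpy as np
t=cv2.imread("pics/top0.png");s=cv2.imread("pics/side0.png")
def cr(i,x,y,w,h,k): return cv2.resize(i[y:y+h,x:x+w],None,fx=k,fy=k,interpolation=cv2.INTER_CUBIC)
a=np.vstack([cr(t,300,190,114,70,3.5),cr(t,85,155,114,85,3.5)])
b=np.vstack([cr(s,250,250,120,85,3.325),cr(s,170,140,120,78,3.325)])
h=min(len(a),len(b));print(a.shape,b.shape)
cv2.imwrite("pics/crop.png",np.hstack([a[:h],b[:h]]))
E
```

```text
(543, 399, 3) (542, 399, 3)
```

View pics/crop.png

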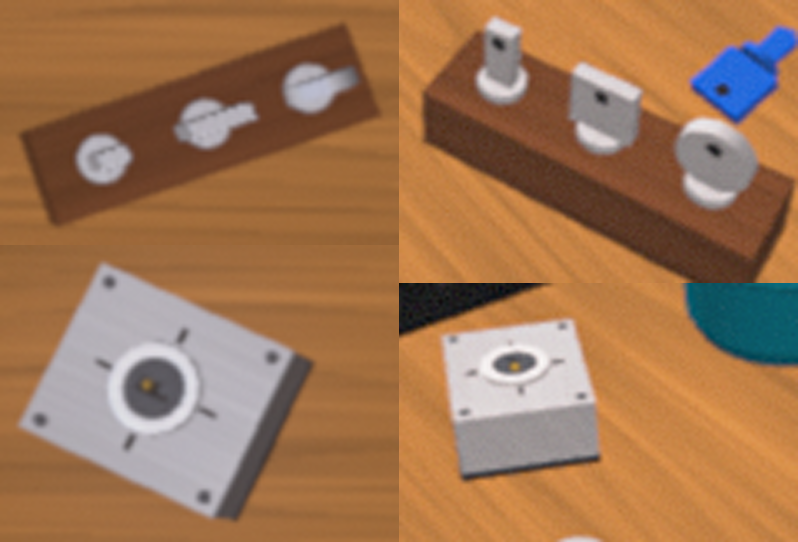

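The crop confirms it: the middle steel key has the square bow, the left one is narrow and the right one round. The brass pins show in the keyway. Next I fit the poses.

```bash
cat > h.py <<'E'
import numpy as np,cv2
from scipy.optimize import least_squares
C={n:dict(np.load(n+".npz")) for n in("top","side")}
def proj(n,X):
    c=C[n];p=(np.atleast_2d(X)@c["R"].T+c["t"])@c["mtx"].T
    return p[:,:2]/p[:,2:]
def ray(n,uv,z):
    c=C[n];d=c["R"].T@np.linalg.solve(c["mtx"],[*uv,1]);o=-c["R"].T@c["t"]
    return o+d*(z-o[2])/d[2]
def place(p,L):
    c,s=np.cos(p[2]),np.sin(p[2]);L=np.atleast_2d(L)
    return np.c_[p[0]+c*L[:,0]-s*L[:,1],p[1]+s*L[:,0]+c*L[:,1],L[:,2]]
def fit(L,obs,p0):
    f=lambda p:np.concatenate([(proj(n,place(p,L))-uv).ravel() for n,uv in obs.items()])
    r=least_squares(f,p0);return r.x,r.fun.reshape(-1,2)
E
python3 - <<'E'
from h import *
T=lambda a,x,y,k,ox=0,oy=0:(np.array(a,float)-[ox,oy])/k+[x,y]-0.5+0.5/k
bt=T([(22,134),(345,24),(380,114),(57,224)],300,190,3.5)
bs=T([(425,92),(750,262),(792,182),(478,32)],250,250,3.325,399,0) # near-left, near-right(?)
st=T([(103,262),(292,350),(215,517),(22,425)],85,155,3.5,0,245)
ss=T([(443,337),(573,320),(594,400),(458,418)],170,140,3.325,399,282.6)
for nm,a,z in(("top",bt,.045),("side",bs,.045),("top",st,.058),("side",ss,.058)):
    P=np.array([ray(nm,u,z) for u in a]);e=np.diff(np.vstack([P,P[:1]]),axis=0)
    print(nm,P[:,:2].round(4).tolist(),P.mean(0).round(4),np.hypot(*e[:,:2].T).round(4),np.degrees(np.arctan2(e[:,1],e[:,0])).round(1))
print(ray("top",T([(204,124)],300,190,3.5)[0],.051),"collar")
print(ray("top",T([(153,387)],85,155,3.5,0,245)[0],.063),"bezel top")
print(ray("side",T([(514,364)],170,140,3.325,399,282.6)[0],.063),"bezel side")
print(ray("top",(251,246),.085),"jar")
E
```

```text
top [[0.482, -0.1267], [0.551, -0.3222], [0.4968, -0.3418], [0.4286, -0.1476]] [ 0.4896 -0.2346  0.045 ] [0.2073 0.0576 0.2059 0.0573] [ -70.6 -160.1  109.3   21.4]
side [[0.4289, -0.1494], [0.4933, -0.3417], [0.5487, -0.321], [0.4831, -0.1304]] [ 0.4885 -0.2356  0.045 ] [0.2029 0.0591 0.2016 0.0575] [ -71.5   20.5  109.  -160.7]
top [[0.6211, 0.2818], [0.5687, 0.1649], [0.4681, 0.2071], [0.5214, 0.3255]] [0.5448 0.2448 0.058 ] [0.1281 0.1092 0.1298 0.1089] [-114.2  157.2   65.7  -23.7]
side [[0.5204, 0.3246], [0.6214, 0.2803], [0.5686, 0.1667], [0.4727, 0.2105]] [0.5458 0.2455 0.058 ] [0.1103 0.1253 0.1055 0.1237] [ -23.7 -114.9  155.4   67.3]
[ 0.4892165  -0.23464836  0.051     ] collar
[0.54478783 0.24618598 0.063     ] bezel top
[0.54235409 0.24371027 0.063     ] bezel side
[ 0.44331868 -0.01207088  0.085     ] jar
```

Both cameras agree to about 1 mm:
- **Block:** (0.489,-0.235), own y along 109.2°. The middle key is in its centre slot.
- **Switch:** (0.545,0.245), own y along 65.7°.

I'll grasp at yaw -70.8, insert at -114.3 and end near -209, which keeps joint 6 in range.

```bash
cat > go.py <<'E'
import sys,numpy as np
from plant import get_state
a=[float(v) for v in sys.argv[1:]] # x y z yaw
s=get_state();p=s["tcp_pos"];w=np.radians(s["eef_rot"][2]);d=np.array(a[:3])-p
tx=d[0]*np.cos(w)+d[1]*np.sin(w);ty=d[0]*np.sin(w)-d[1]*np.cos(w)
dy=(a[3]-s["eef_rot"][2]+180)%360-180
print("t",s["time_s"],p.round(4),s["eef_rot"].round(2),"norm tx ty tz spin:",np.round([tx/.15,ty/.15,-d[2]/.15,-dy/360],4),"F",s["contact_force"].round(1))
E
python3 -m inch '.315 .233 0 0 1;.315 .233 0 0 1;.315 .233 0 0 1;.315 .233 0 0 1;.315 .233 0 0 1;.315 .233 0 0 1;.315 .233 0 0 1;.315 .233 0 0 1'; python3 go.py .489 -.235 .227 -70.8
```

```text
time_s: 1.1
tcp_pos: [0.4878, 0.247, 0.2265]
eef_rot: [180.0, 0.0, -19.2]
contact_force: [0.8, 1.8, 0.1]
gripper_width: 0.0876
gripper_force: 0.0
t 1.1 [0.4878 0.247  0.2265] [ 1.800e+02  1.000e-02 -1.922e+01] norm tx ty tz spin: [ 1.0655  3.0314 -0.0033  0.1433] F [0.8 1.8 0.1]
```

```bash
python3 -m inch '.133 .379 0 0 1;.133 .379 0 0 1;.133 .379 0 0 1;.133 .379 0 0 1;.133 .379 0 0 1;.133 .379 0 0 1;.133 .379 0 0 1;.133 .379 0 0 1' >/dev/null; python3 -m inch '0 0 .08 .0285 1;0 0 .08 .0285 1;0 0 .08 .0285 1;0 0 .08 .0285 1;0 0 .08 .0285 1;0 0 .0 0 1;0 0 0 0 1;0 0 0 0 1'; python3 go.py .489 -.235 .056 -70.8
python3 - <<'E'
from plant import *
from h import *
c=capture("side");cv2.imwrite("pics/side1.png",cv2.resize(c["color"][200:350,220:400],None,fx=4,fy=4,interpolation=cv2.INTER_CUBIC))
E
```

```text
time_s: 3.1
tcp_pos: [0.4883, -0.2333, 0.1671]
eef_rot: [-180.0, -0.0, -70.4]
contact_force: [0.0, 0.6, -0.3]
gripper_width: 0.0878
gripper_force: 0.0
t 3.1 [ 0.4883 -0.2333  0.1671] [-1.7996e+02 -3.0000e-02 -7.0400e+01] norm tx ty tz spin: [ 1.220e-02 -6.000e-04  7.409e-01  1.100e-03] F [ 0.   0.6 -0.3]
```

View pics/side1.png

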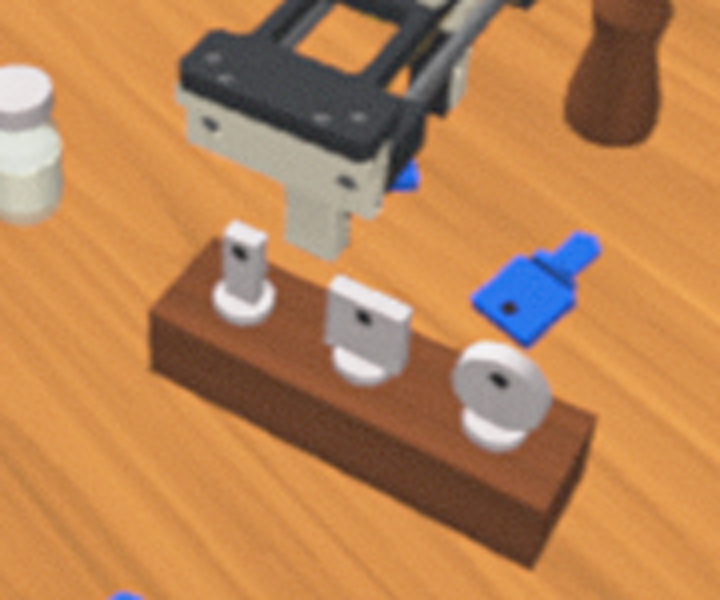

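The middle key is the square one, at crop (368,325), and the open gripper straddles it. Descending and gripping.

```bash
python3 -m inch '.012 0 .16 .0011 1;0 0 .16 0 1;0 0 .16 0 1;0 0 .14 0 1;0 0 .121 0 1;0 0 0 0 1;0 0 0 0 0;0 0 0 0 0' 55; python3 -m inch '0 0 0 0 0;0 0 0 0 0;0 0 0 0 0;0 0 0 0 0;0 0 0 0 0;0 0 0 0 0;0 0 0 0 0;0 0 0 0 0'; python3 go.py .489 -.235 .17 -70.8
```

```text
time_s: 4.15
tcp_pos: [0.4893, -0.2351, 0.0564]
eef_rot: [-179.9, -0.0, -70.9]
contact_force: [0.1, -0.0, 0.1]
gripper_width: 0.0728
gripper_force: 0.0
time_s: 5.15
tcp_pos: [0.4887, -0.235, 0.0554]
eef_rot: [-180.0, -0.0, -70.9]
contact_force: [0.4, -0.7, -0.0]
gripper_width: 0.0096
gripper_force: 55.0
t 5.15 [ 0.4887 -0.235   0.0554] [-180.     -0.    -70.93] norm tx ty tz spin: [ 1.00e-03 -2.00e-03 -7.64e-01 -4.00e-04] F [ 0.4 -0.7 -0. ]
```

```bash
python3 -m inch '0 0 -.1 0 0;0 0 -.15 0 0;0 0 -.2 0 0;0 0 -.25 0 0;0 0 -.06 0 0;0 0 0 0 0;-.322 -.156 0 0 0;-.322 -.156 0 0 0' ; python3 -m inch '-.322 -.156 0 0 0;-.322 -.156 0 0 0;-.322 -.156 0 0 0;-.322 -.156 0 0 0;-.322 -.156 0 0 0;-.322 -.156 0 0 0;-.322 -.155 0 0 0;0 0 0 0 0';python3 -m inch '0 0 .06 .0241 0;0 0 .06 .0241 0;0 0 .06 .0241 0;0 0 .06 .0241 0;0 0 .06 .0241 0;0 0 0 0 0;0 0 0 0 0;0 0 0 0 0'; python3 go.py .545 .2455 .12 -114.3
python3 - <<'E'
from plant import *
import cv2,numpy as np
k=lambda i:cv2.resize(i,None,fx=4,fy=4,interpolation=cv2.INTER_CUBIC)
s=capture("side")["color"][80:210,150:250];t=capture("top")["color"][140:270,80:180]
cv2.imwrite("pics/c2.png",np.hstack([k(s),k(t)]))
E
```

```text
time_s: 6.15
tcp_pos: [0.5002, -0.1277, 0.1681]
eef_rot: [179.9, 0.0, -71.1]
contact_force: [1.4, 0.5, -0.6]
gripper_width: 0.0099
gripper_force: 55.0
time_s: 7.15
tcp_pos: [0.545, 0.2474, 0.1673]
eef_rot: [179.9, -0.1, -70.8]
contact_force: [-0.5, -0.6, -0.3]
gripper_width: 0.0099
gripper_force: 55.0
time_s: 8.15
tcp_pos: [0.5456, 0.2445, 0.1247]
eef_rot: [-180.0, 0.0, -114.2]
contact_force: [0.4, -0.2, -0.9]
gripper_width: 0.0099
gripper_force: 55.0
t 8.15 [0.5456 0.2445 0.1247] [-1.7999e+02  1.0000e-02 -1.1421e+02] norm tx ty tz spin: [-0.0041  0.0066  0.0311  0.0002] F [ 0.4 -0.2 -0.9]
```

View pics/c2.png

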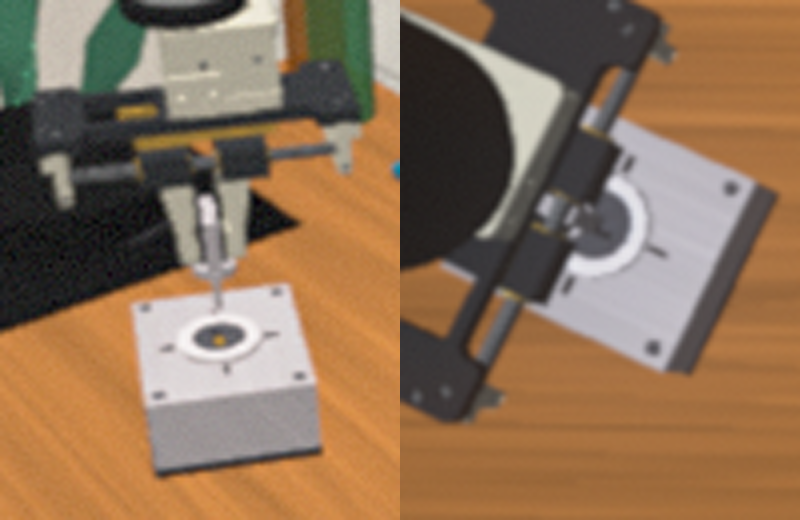

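The key is held upright: in the side crop its tip is at (216,307) and the keyway at (219,338). I'll compare the tip and keyway rays relative to each other.

```bash
python3 - <<'E'
from h import *
f=lambda u,v:(u/4+150-.375,v/4+80-.375)
print("tip",ray("side",f(216,307),.0843),"exp tip pix*4",(proj("side",[.5456,.2445,.0843])-[149.6,79.6])*4)
print("collar ctr exp",(proj("side",[.5456,.2445,.1143])-[149.6,79.6])*4)
print("bezel",ray("side",f(219,338),.063),"exp",(proj("side",[.5448,.245,.063])-[149.6,79.6])*4)
# bezel/cylinder dark ellipse fits from clean first images
for n,(x,y,w,h),z in(("top",(95,165,70,62),.0625),("side",(180,148,50,35),.0625)):
    g=cv2.cvtColor(C[n]["color"][y:y+h,x:x+w],6);g=cv2.resize(g,None,fx=6,fy=6,interpolation=2)
    for th in(105,120,130):
        m=(g<th).astype(np.uint8);k,l,s,c=cv2.connectedComponentsWithStats(m)
        for i in range(1,k):
            if 1500<s[i,4]<40000:
                cn=max(cv2.findContours((l==i).astype(np.uint8),0,1)[0],key=len);e=cv2.fitEllipse(cv2.convexHull(cn))
                u=(np.array(e[0])+.5)/6-.5+[x,y];P=ray(n,u,z)
                print(n,th,u.round(2),np.array(e[1]).round()/6,P.round(4))
E
```

```text
tip [0.54517057 0.24752978 0.0843    ] exp tip pix*4 [[218.97732761 308.7659246 ]]
collar ctr exp [[214.39314431 269.23437811]]
bezel [0.54266337 0.24350866 0.063     ] exp [[220.7272409  336.10038336]]
top 105 [128.52 195.49] [15.5        16.16666667] [0.5443 0.246  0.0625]
top 105 [167.12 198.27] [  8.         100.83333333] [0.5394 0.1649 0.0625]
top 120 [100.27 166.62] [ 7.16666667 19.16666667] [0.6047 0.3086 0.0625]
top 120 [155.61 174.23] [ 8.33333333 27.66666667] [0.5899 0.191  0.0625]
top 120 [ 99.36 174.73] [ 8.33333333 12.83333333] [0.5874 0.3096 0.0625]
top 120 [128.51 195.48] [16.16666667 16.83333333] [0.5443 0.246  0.0625]
top 120 [125.14 261.14] [11.5        77.66666667] [0.4085 0.2466 0.0625]
top 120 [161.86 236.11] [ 9.  68.5] [0.4607 0.1729 0.0625]
top 130 [107.54 150.5 ] [15.5        98.16666667] [0.6395 0.295  0.0625]
top 130 [144.9  163.97] [12.16666667 41.33333333] [0.6115 0.2145 0.0625]
top 130 [105.51 160.88] [ 7.83333333 69.33333333] [0.6171 0.2982 0.0625]
top 130 [128.51 195.49] [16.5        17.16666667] [0.5443 0.246  0.0625]
top 130 [165.17 208.71] [ 15.         121.83333333] [0.5175 0.1681 0.0625]
top 130 [157.37 235.63] [ 7.16666667 52.33333333] [0.4616 0.1822 0.0625]
side 120 [204.32 163.67] [ 5.16666667 11.66666667] [0.5441 0.2463 0.0625]
side 130 [204.3  163.66] [ 5.5 12. ] [0.5441 0.2464 0.0625]
```

Both cameras put the cylinder centre at (0.5442,0.2461). I'll move over it, lower to just above the mouth and check.

```bash
python3 -m inch '-.006 .013 .05 .0002 0;0 0 .065 0 0;0 0 0 0 0;0 0 0 0 0;0 0 0 0 0;0 0 0 0 0;0 0 0 0 0;0 0 0 0 0'; python3 go.py .5442 .2461 .1074 -114.3
python3 - <<'E'
from plant import *
from h import *
k=lambda i:cv2.resize(i,None,fx=10,fy=10,interpolation=cv2.INTER_CUBIC)
s=capture("side")["color"][133:188,170:240]
cv2.imwrite("pics/c3.png",k(s))
T=get_state()["tcp_pos"]
for d in(-.0104,-.0404): print((proj("side",T+[0,0,d])-[169.55,132.55])*10)
print((proj("side",[.5442,.2461,.0625])-[169.55,132.55])*10)
E
```

```text
time_s: 9.25
tcp_pos: [0.5441, 0.2463, 0.1072]
eef_rot: [-180.0, 0.0, -114.4]
contact_force: [-0.8, 0.5, -1.5]
gripper_width: 0.0097
gripper_force: 55.0
t 9.25 [0.5441 0.2463 0.1072] [-1.8000e+02  1.0000e-02 -1.1439e+02] norm tx ty tz spin: [ 0.0009 -0.0008 -0.001  -0.0002] F [-0.8  0.5 -1.5]
[[334.93501351 200.594199  ]]
[[346.30329529 297.4323627 ]]
[[348.48636221 311.34291515]]
```

View pics/c3.png

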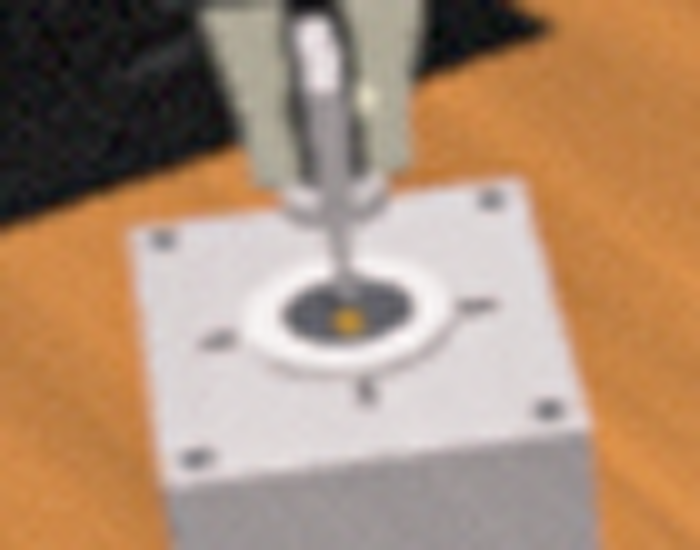

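The tip is at (347,297), right where predicted (346,297), and over the keyway. Lowering it in.

```bash
python3 -m inch '0 0 .012 0 0;0 0 .012 0 0;0 0 .012 0 0;0 0 .012 0 0;0 0 .012 0 0;0 0 .012 0 0;0 0 0 0 0;0 0 0 0 0' 60; python3 go.py .5442 .2461 .0724 -114.3
```

```text
time_s: 10.3
tcp_pos: [0.5442, 0.2463, 0.0964]
eef_rot: [-180.0, 0.0, -114.4]
contact_force: [0.2, 0.1, -0.3]
gripper_width: 0.0094
gripper_force: 60.0
t 10.3 [0.5442 0.2463 0.0964] [-180.      0.   -114.39] norm tx ty tz spin: [ 0.0008 -0.0006  0.16   -0.0002] F [ 0.2  0.1 -0.3]
```

```bash
python3 -m inch '.009 0 .007 0 0;-.018 0 .007 0 0;.018 0 .007 0 0;-.018 0 .007 0 0;.018 0 .007 0 0;-.018 0 .007 0 0;.018 0 .007 0 0;-.009 0 .007 0 0' ; python3 go.py .5442 .2461 .0724 -114.3
```

```text
time_s: 11.3
tcp_pos: [0.5442, 0.246, 0.0885]
eef_rot: [-180.0, -0.0, -114.4]
contact_force: [-0.6, -3.1, 8.0]
gripper_width: 0.0095
gripper_force: 60.0
t 11.3 [0.5442 0.246  0.0885] [-1.7997e+02 -1.0000e-02 -1.1437e+02] norm tx ty tz spin: [-0.0008  0.0005  0.1075 -0.0002] F [-0.6 -3.1  8. ]
```

```bash
python3 -m inch '.011 0 .006 0 0;-.022 0 .006 0 0;.022 0 .006 0 0;-.022 0 .006 0 0;.022 0 .006 0 0;-.022 0 .006 0 0;.022 0 .006 0 0;-.011 0 .006 0 0' ; python3 go.py .5442 .2461 .0724 -114.3
```

```text
time_s: 12.3
tcp_pos: [0.5449, 0.2469, 0.0816]
eef_rot: [-179.9, 0.1, -114.4]
contact_force: [-0.5, -2.0, 9.7]
gripper_width: 0.0098
gripper_force: 60.0
t 12.3 [0.5449 0.2469 0.0816] [-1.7993e+02  1.1000e-01 -1.1436e+02] norm tx ty tz spin: [ 0.007   0.0022  0.0612 -0.0002] F [-0.5 -2.   9.7]
```

```bash
python3 -m inch '.014 0 .006 0 0;-.024 0 .006 0 0;.024 0 .006 0 0;-.024 0 .006 0 0;.024 0 .006 0 0;-.024 0 .006 0 0;.024 0 .006 0 0;-.011 0 .006 0 0' ; python3 go.py .5442 .2461 .0724 -114.3
```

```text
time_s: 13.3
tcp_pos: [0.5441, 0.2461, 0.0736]
eef_rot: [-180.0, 0.0, -114.4]
contact_force: [0.7, 1.0, 1.0]
gripper_width: 0.0099
gripper_force: 60.0
t 13.3 [0.5441 0.2461 0.0736] [-1.7998e+02  4.0000e-02 -1.1438e+02] norm tx ty tz spin: [-0.0004 -0.0006  0.0082 -0.0002] F [0.7 1.  1. ]
```

```bash
python3 -m inch '.007 0 .004 0 0;-.014 0 .004 0 0;.014 0 .003 0 0;-.014 0 .003 0 0;.014 0 .003 0 0;-.007 0 0 0 0;0 0 0 0 0;0 0 0 0 0' ; python3 go.py .5442 .2461 .0724 -114.3
python3 - <<'E'
from plant import *
from h import *
k=lambda i:cv2.resize(i,None,fx=10,fy=10,interpolation=cv2.INTER_CUBIC)
cv2.imwrite("pics/c4.png",k(capture("side")["color"][133:188,170:240]))
E
```

```text
time_s: 14.3
tcp_pos: [0.5442, 0.2459, 0.0723]
eef_rot: [-180.0, 0.0, -114.4]
contact_force: [-3.4, 1.3, 11.5]
gripper_width: 0.0098
gripper_force: 60.0
t 14.3 [0.5442 0.2459 0.0723] [-1.7996e+02  3.0000e-02 -1.1436e+02] norm tx ty tz spin: [-0.0015  0.0006 -0.0005 -0.0002] F [-3.4  1.3 11.5]
```

View pics/c4.png

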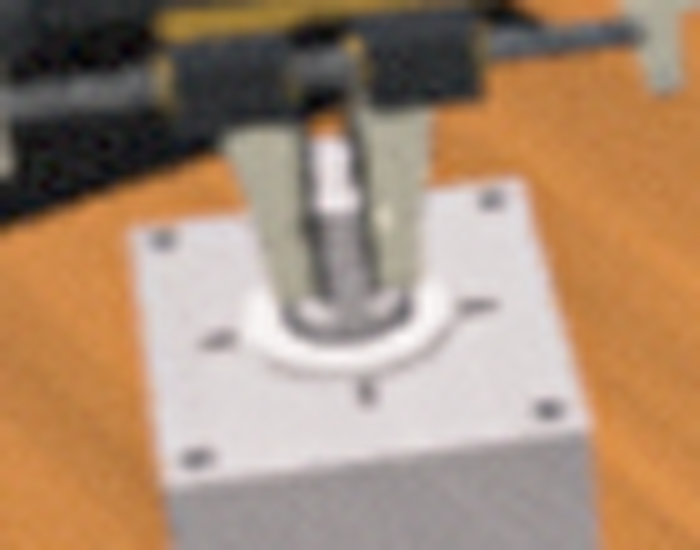

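The collar is down in the bezel at crop (348,320). The TCP is 0.0723 against 0.0724 predicted, with 11.5 N of contact force, so the key is home. Turning clockwise.

```bash
python3 -m inch '0 0 0 .02 0;0 0 0 .02 0;0 0 0 .02 0;0 0 0 .02 0;0 0 0 .02 0;0 0 0 .02 0;0 0 0 .02 0;0 0 0 .02 0' ; python3 go.py .5442 .2461 .0724 151; python3 -m inch '0 0 0 .02 0;0 0 0 .02 0;0 0 0 .02 0;0 0 0 .015 0;0 0 0 .012 0;0 0 0 .008 0;0 0 0 0 0;0 0 0 0 0' ; python3 go.py .5442 .2461 .0724 151; python3 -c "
from plant import *;s=get_state();print(s['moment'],s['joints'])"
```

```text
time_s: 15.35
tcp_pos: [0.5443, 0.2463, 0.0723]
eef_rot: [180.0, 0.1, -172.2]
contact_force: [-3.4, 3.2, 10.8]
gripper_width: 0.0099
gripper_force: 60.0
t 15.35 [0.5443 0.2463 0.0723] [ 1.7996e+02  8.0000e-02 -1.7219e+02] norm tx ty tz spin: [ 0.001  -0.0012 -0.0007  0.1023] F [-3.4  3.2 10.8]
time_s: 16.35
tcp_pos: [0.5444, 0.2469, 0.0723]
eef_rot: [179.9, 0.0, 153.9]
contact_force: [-3.2, 5.2, 9.5]
gripper_width: 0.0097
gripper_force: 60.0
t 16.35 [0.5444 0.2469 0.0723] [1.7987e+02 4.0000e-02 1.5386e+02] norm tx ty tz spin: [-0.0013 -0.0054 -0.0005  0.0079] F [-3.2  5.2  9.5]
[2.23683037 1.18696979 0.06584095] [ 4.31082959e+01  2.13817218e+01 -2.03509929e+01 -9.21106517e-03
 -4.81317906e+01 -1.59246775e+02]
```

```bash
python3 -m inch '0 0 0 .005 0;0 0 0 .005 0;0 0 0 0 0;0 0 0 0 0;0 0 0 0 0;0 0 0 0 0;0 0 0 0 0;0 0 0 0 0' ; python3 -c "
from plant import *;s=get_state();print(s['moment'],s['joints'])";  python3 -m inch '0 0 0 .005 0;0 0 0 .003 0;0 0 0 0 0;0 0 0 0 0;0 0 0 0 0;0 0 0 0 0;0 0 0 0 0;0 0 0 0 0'; python3 -c "
from plant import *;s=get_state();print(s['moment'],s['joints'])"
```

```text
time_s: 17.35
tcp_pos: [0.5444, 0.247, 0.0723]
eef_rot: [179.9, 0.0, 150.3]
contact_force: [-3.6, 5.6, 10.6]
gripper_width: 0.0098
gripper_force: 60.0
[2.21502835 1.17387076 0.08850169] [ 4.31113197e+01  2.13861511e+01 -2.03470017e+01 -9.92053286e-03
 -4.81273681e+01 -1.62842638e+02]
time_s: 18.35
tcp_pos: [0.5445, 0.247, 0.0723]
eef_rot: [179.9, 0.0, 147.4]
contact_force: [-3.6, 5.6, 9.7]
gripper_width: 0.0094
gripper_force: 60.0
[2.28853874 1.09999057 0.24935502] [ 4.31095773e+01  2.13862573e+01 -2.03470283e+01 -6.55049856e-03
 -4.81220334e+01 -1.65715359e+02]
```

```bash
python3 -m inch '0 0 0 .002 0;0 0 0 0 0;0 0 0 0 0;0 0 0 0 0;0 0 0 0 0;0 0 0 0 0;0 0 0 0 0;0 0 0 0 0'; python3 - <<'E'
from plant import *
import cv2,numpy as np
s=get_state();print(s['moment'],s['joints'])
k=lambda i,f:cv2.resize(i,None,fx=f,fy=f,interpolation=cv2.INTER_CUBIC)
a=k(capture("side")["color"][130:190,170:240],6);b=k(capture("side")["color"][110:350,150:400],1.5)
cv2.imwrite("pics/c5.png",np.hstack([a,b]))
E
```

```text
time_s: 19.35
tcp_pos: [0.5444, 0.247, 0.0723]
eef_rot: [179.9, 0.0, 146.7]
contact_force: [-2.1, 6.7, 9.4]
gripper_width: 0.0096
gripper_force: 60.0
[2.29251328 1.15276855 0.2660629 ] [ 4.31118499e+01  2.13858910e+01 -2.03471921e+01 -4.44457525e-03
 -4.81253712e+01 -1.66430184e+02]
```

View pics/c5.png

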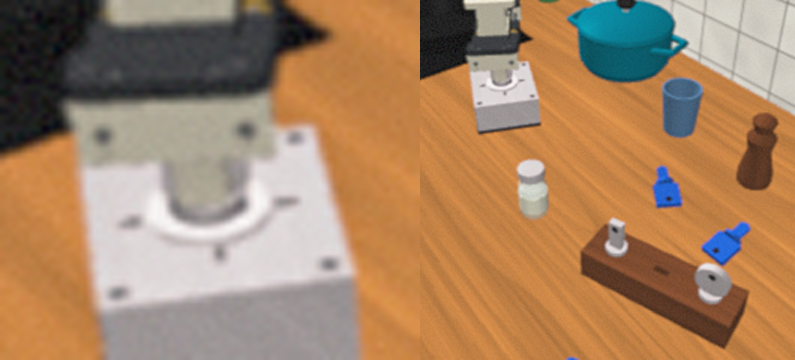

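The gripper has turned a quarter turn and still holds the key, with the collar seated in the bezel at crop (207,210). The moment rose well above the spring's, so the key is at the stop. The other two keys and the bystanders stand where they were.

```bash
python3 -c "
from plant import *;print(close_job())"
```

```text
the job is handed in; nothing more can be done
None
```

Job handed in at about 19.5 s: the square key is seated with its collar on the cylinder, turned clockwise to the stop and still gripped there; the hand-in returned no verdict.

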